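# Key the specimen carousel onto its indexing drive

## Task

The round specimen carousel has been set on the hub of its indexing drive, but it still stands high because the notch in its rim is not at the drive's locating pin. With a fingertip, push the carousel round on its hub until the notch stands over the pin, then press down on the middle of its black boss until it snaps fully home and lies flat on its seat. Only push it and press it, gently: do not grip it or lift it, and leave the other things on the bench where they lie.

Things in the scene. Friction and masses are not known exactly. Their poses are not given: they have to be found in the camera images.
- drive: Indexing drive: grey flat housing 222 x 176 mm, 40 mm high, fixed to the bench, turned up to 30 degrees. Origin: centre of its underside, z up; -x is its front (black panel, locating pin). Its hub, at the centre, does not turn; three spring balls hidden in the hub carry the carousel 16 mm above its seat until it is pressed down over them.
- pin_top (a point): Top of the bullet-nosed steel locating pin, 14 mm thick, 19 mm high above the housing's top, 80 mm from the hub's axis towards the drive's -x (front). Half of it stands outside the carousel's rim and shows from above. At the start the carousel's underside is 3 mm above it.
- hub_seat (a point): Point on the hub's axis at the level of the seat, 46 mm above the bench: the carousel's underside lies here when it is home. Axes as the drive's.
- carousel: Carousel, loose on the hub, 0.4 to 0.6 kg: aluminium disc 160 mm across, 10 mm thick, with a boss in the middle and four upright nests. Origin: on its axis at the underside; z up; -x points to the notch. It turns either way with under 1 N at a nest and stops when let go; at the start it is turned 34 to 180 degrees from home. Home: underside on the seat, its x axis along the drive's x axis.
- notch (a point): Mouth of the notch: on the carousel's rim, 80 mm from its axis towards its -x, at the level of its underside. The notch is 16 mm wide at its floor, 18 mm at the rim, 9 mm deep and goes right through the disc, so the pin has 2 mm of play each side; its round nose draws the notch in from up to about 3 degrees off.
- nest (a point): Middle of the top of one of the four equal dark steel nests to push against: square tubes 22 x 22 mm outside (hole 11 mm), sides radial and tangential, 22 mm high on the disc (top 32 mm above its underside), centred 56 mm from the axis at 45 (this one), 135, 225 and 315 degrees anticlockwise from the carousel's x axis.
- boss_top (a point): Centre of the flat top of the carousel's black boss, 48 mm across, 52 mm above the disc's underside. Press here: with the notch over the pin it takes about 10 N, then the carousel snaps 16 mm down onto the hard seat; with the notch elsewhere the pin stops it.
- specimen_block: Bystander: black slotted block 52 x 100 mm with thin test bars standing in it, 90 mm high, beside the drive (its -y side). Origin: centre of its underside.
- hex_key: Bystander: black hexagon key 45 x 125 x 10 mm lying beside the drive (its +y side). Origin: centre of its underside.
- dust_brush: Bystander: flat dusting brush 32 x 186 x 13 mm lying between the robot and the drive. Origin: centre of its underside.
- caliper: Bystander: caliper 75 x 235 x 17 mm lying on the bench at the left, nearest the robot. Origin: centre of its underside.
- jaw_insert_a: Bystander: serrated steel jaw insert 25 x 50 x 13 mm left of the drive. Origin: centre of its underside.
- jaw_insert_b: Bystander: a second, equal jaw insert beside it. Origin: centre of its underside.

How it is judged:
By the outcome, as a careful person would: the job done as asked, in the order asked, and still so for the second after the job is handed in, with the robot touching nothing.
It also fails if it takes over 72 s, if anything falls off the work surface, if the arm or the gripper's body presses on something with over 40 N, if the wrist force passes 120 N, or if a joint passes its speed limit or range.

## Robot

A 6-joint arm with a two-finger parallel gripper is mounted at the origin on the work surface; the furniture and walls round the work are solid. World frame = base frame: x ahead of the robot, y to its left, z up, the work surface at z = 0. Lengths are in m, angles in rad, forces in N, time in s.
With the tool pointing down it reaches from about 0.375 to 0.9 m from the base axis. Payload 3.1 kg.
Tool frame: the origin (TCP) lies on the centre line of the jaws, within the pads' length; the fingertips stand 17 mm ahead of it and the grasp point (between the pads) lies 2 mm behind it; y points along the fingers, z is the direction in which the jaws open and shut, and the axes are right-handed (so a half turn about y gives the same grasp; the last joint's range is limited). The gripper opens to 85 mm and grips with 20 to 120 N. Pads are 22 mm wide; open, the fingers measure 114 mm over their backs; the gripper's body (76 mm by 85 mm) begins 54 mm behind the grasp point. The pads swing forward as they close: fully open they stand 13 mm farther back than shut.
Start: joints at [-1.353, 0.527, 1.433, -0, 1.181, -0.178], TCP at [0.242, -0.576, 0.248] pointing down, gripper open.
Joint ranges: [-3.08, 3.08], [-0.75, 2.2], [0.22, 2.44], [-1.43, 4.57], [0, 2.65], [-2.85, 2.85]. Speed limits (rad/s): [2.79, 2.79, 3.14, 3.14, 3.14, 3.14].

## Interface

Orientations are given as a unit quaternion [x, y, z, w].
In Python, from station import manip gives the robot as it stands.
- The arm moves only by the shell command python3 -m handwheel 'ROWS' [FORCE]. ROWS is JSON, one flat list of numbers, 7 for each row, row after row: the shift along the tool's x, y, z in cm, then the turn, a rotation vector about the tool's x, y, z in rad, then the finger opening in cm, from 0 to 8.54. A call has 1 to 10 rows; each row is the pose to reach, as a shift and turn from the pose commanded when the call began, along the tool's axes at that moment; what a row does not reach only later rows make up. A row lasts 1/12 s, in which the tool goes at most 41.7 mm and 7.16 degrees, less where a joint would pass 70% of its speed; a pose out of reach is approached as far as the arm can. A call with a gripper value outside its range is refused whole. The fingers move at their own pace and stop on an object; FORCE is the grip in N (left out, the last holds). Time passes only in rows, so rows that repeat a pose let the fingers close. It gives the time, the measured TCP pose, the force and the opening at its end, in the units of the state.
- manip.sense(): the state, without advancing time (a new reading comes with each control period).
- manip.snapshot(name): name is "scene" or "top"; returns a dict with "frame" (400x640x3 uint8, red, green, blue), "depth" (400x640 float32, m along the optical axis (not along the pixel's ray), 0 where there is no reading), "camera_matrix" (3x3 intrinsics, pixels), "k1" (the pictures are not rectified: a ray, as slopes to the right and down, at radius r is drawn at 1 + k1 r^2 times it, then the intrinsics apply), "rvec" (rotation vector, rad) and "tvec" (3), from world to camera coordinates, as OpenCV has them. Camera axes: x right, y down, z forward; pixel columns grow to the right and rows downward; lengths in m; the calibration is good to about 2 mm. A picture is of the moment at which its call begins.
- manip.sign_off(): hands the job in, once; it reports no verdict.
The state is a dict: "t": time; "q": joint angles; "qd": joint speeds; "tau": joint torques, N m; "tcp_pos": TCP position; "tool_rot": TCP orientation; "force": force on the tool from outside, world axes, zero at the start; "ft_torque": the same for the moment, N m; "finger_gap": opening from 0.0 (shut) to 1.0 (fully open).
Only numpy, scipy, OpenCV 4.12 (cv2) and the standard library are available. Lean on these libraries where they do the work, as an engineer would, in place of code of your own. Each camera call takes 0.05 s, during which the arm holds its last target.

## Working session

There is one attempt and no reset: what is moved stays moved. The work goes in short steps, Python scripts to look and compute and a shell command to move; the robot and the scene stay as the last step left them, time stands still between calls to the robot, and variables do not carry over. Pictures are saved under pics/ and viewed, and the job is handed in when it is done.

```bash
mkdir -p pics; ls; cat > h.py <<'E'
import numpy as np, cv2
from station import manip
def snap(n):
    s=manip.snapshot(n); return s
def project(s,P):
    K=s["camera_matrix"];R=cv2.Rodrigues(np.array(s["rvec"],float))[0]
    c=np.atleast_2d(P)@R.T+np.array(s["tvec"]).ravel()
    m=c[:,:2]/c[:,2:]; r2=(m**2).sum(1,keepdims=True); m=m*(1+s["k1"]*r2)
    return m@np.array(K)[:2,:2].T+np.array(K)[:2,2]
def rays(s,uv):
    K=np.array(s["camera_matrix"],float);R=cv2.Rodrigues(np.array(s["rvec"],float))[0]
    uv=np.atleast_2d(np.array(uv,float)).reshape(-1,1,2)
    m=cv2.undistortPoints(uv,K,np.array([s["k1"],0,0,0,0.]))[:,0]
    d=np.c_[m,np.ones(len(m))]@R
    o=-R.T@np.array(s["tvec"]).ravel()
    return o,d
def onplane(s,uv,z):
    o,d=rays(s,uv); return o+d*((z-o[2])/d[:,2])[:,None]
def cloud(s):
    D=s["depth"];v,u=np.mgrid[:400,:640]
    o,d=rays(s,np.c_[u.ravel(),v.ravel()])
    return (o+d*D.reshape(-1,1)).reshape(400,640,3)
E
python3 - <<'E'
from h import *
print(manip.sense())
for n in("scene","top"):
    s=snap(n); cv2.imwrite(f"pics/{n}0.png",s["frame"][:,:,::-1]); print(n,s["k1"],rays(s,[[320,200]]),s["camera_matrix"])
E
```

```text
pics
{'t': 0.0, 'q': array([-1.35250819e+00,  5.28495353e-01,  1.43391393e+00,  2.47796417e-05,
        1.18137921e+00, -1.78493353e-01]), 'qd': array([-9.36154284e-04, -4.80615386e-05, -3.03326159e-04, -1.10004937e-04,
       -8.26921443e-04, -1.52556869e-05]), 'tau': array([-5.08620542e-04, -4.42353129e+01, -1.78022915e+01, -2.68082676e-04,
        8.42540700e-03, -4.26008157e-06]), 'tcp_pos': array([ 0.24141985, -0.57575358,  0.24731194]), 'tool_rot': array([-0.13936901,  0.69401349, -0.69246078,  0.13935432]), 'force': array([ 1.00139157, -0.27387649,  0.96664397]), 'ft_torque': array([-0.00266978, -0.03043144,  0.01267199]), 'finger_gap': 0.9956678035042956}
scene 0.014494700814830728 (array([0.16496857, 0.67953721, 0.64175991]), array([[ 0.38817864, -0.69003693, -0.61099021]])) [[375.35730489   0.         316.65558616]
 [  0.         375.35730489 202.98578195]
 [  0.           0.           1.        ]]
top -0.1508622697728055 (array([0.22495022, 0.07605644, 1.5186333 ]), array([[ 0.19582688,  0.00640559, -0.98077312]])) [[491.71800008   0.         328.57054536]
 [  0.         491.71800008 199.4408883 ]
 [  0.           0.           1.        ]]
```

View pics/scene0.png

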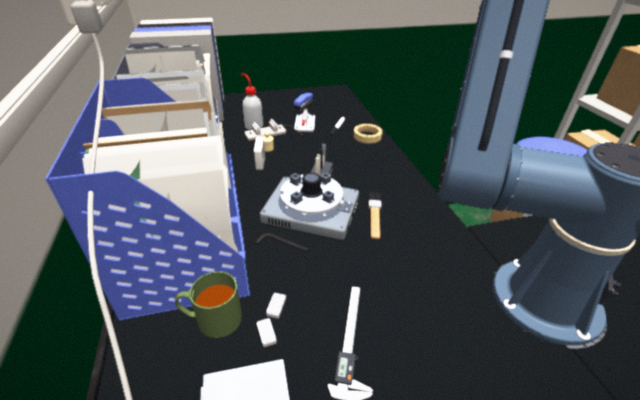

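View pics/top0.png

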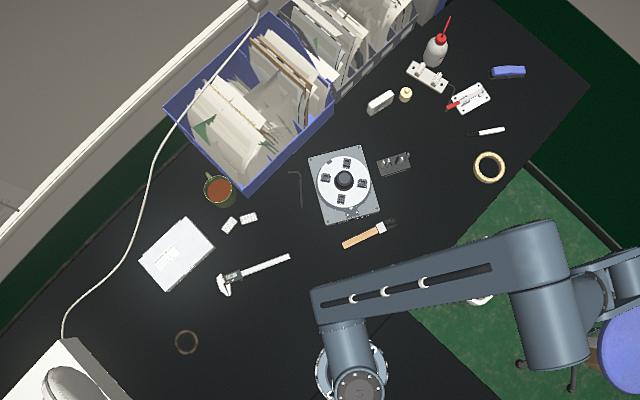

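The top view shows the drive at about (345,183), the brush at (368,234), the block at (394,163) and the key at (297,188). The drive's front faces the robot, towards the bottom of the image. I'll enlarge both views.

```bash
python3 - <<'E'
from h import *
s=snap("top"); f=s["frame"][:,:,::-1]
cv2.imwrite("pics/t1.png",cv2.resize(f[135:235,290:420],None,fx=6,fy=6,interpolation=cv2.INTER_CUBIC)[:600])
P=cloud(s); print("disc pts", P[165,330],P[200,345],P[181,344],P[215,330],P[165,352])
s=snap("scene"); f=s["frame"][:,:,::-1]
cv2.imwrite("pics/s1.png",cv2.resize(f[145:255,245:400],None,fx=5,fy=5,interpolation=cv2.INTER_CUBIC))
P2=cloud(s);print(P2[190,290],P2[178,311],P2[225,300])
E
```

```text
disc pts [0.62259527 0.05325443 0.06956363] [0.51288547 0.01038843 0.06964293] [0.56308851 0.01344291 0.10534854] [0.47183299 0.05609957 0.0469811 ] [ 0.62120672 -0.01385677  0.07040577]
[0.61393015 0.03996303 0.07157531] [0.5653047  0.01658841 0.11287737] [0.54751503 0.09695813 0.02550403]
```

View pics/t1.png

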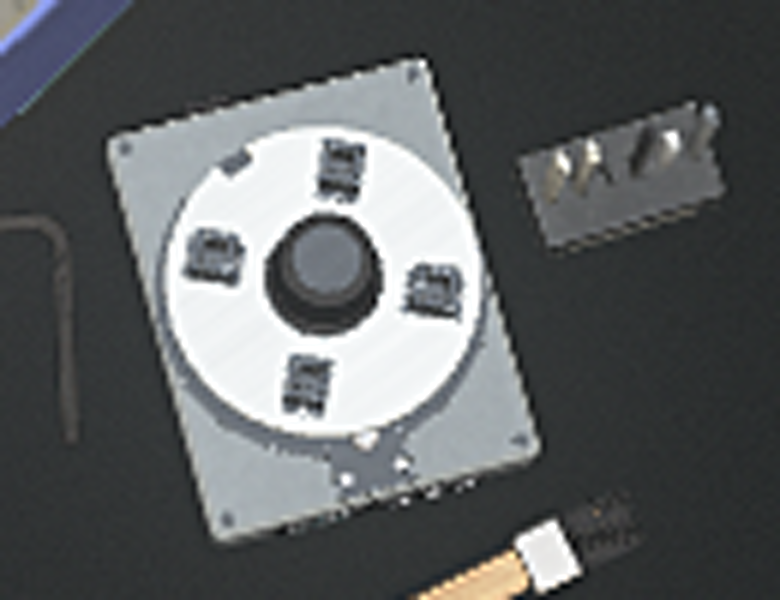

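View pics/s1.png

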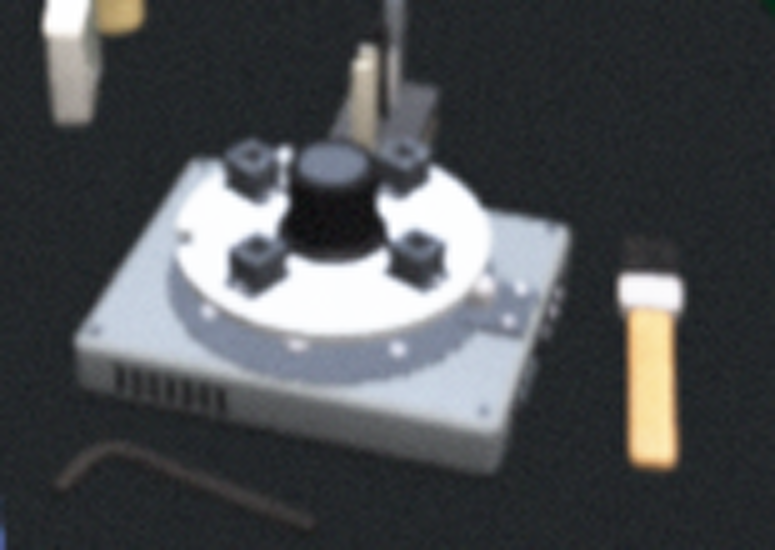

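The top crop shows the notch at about (237,162) in the crop, image (329.5,162), and the pin at crop (367,437), image (351,208). Next I'll measure the axis, drive yaw, notch angle and nest positions.

```bash
cat > meas.py <<'E'
from h import *
def meas(z=0.072,thr=200,verbose=True):
    s=snap("top"); f=s["frame"]; g=f.min(2)
    m=(g>thr).astype(np.uint8); m[:140]=0;m[225:]=0;m[:,:300]=0;m[:,:300]=0;m[:,395:]=0
    n,l,st,_=cv2.connectedComponentsWithStats(m); i=1+st[1:,4].argmax(); m=(l==i).astype(np.uint8)
    c=max(cv2.findContours(m,cv2.RETR_EXTERNAL,cv2.CHAIN_APPROX_NONE)[0],key=cv2.contourArea)
    h=cv2.convexHull(c)[:,0]
    P=onplane(s,h,z)[:,:2]
    from scipy.optimize import least_squares
    r=least_squares(lambda p:np.hypot(*(P-p[:2]).T)-p[2],[*P.mean(0),.08],loss="soft_l1",f_scale=.001).x
    return s,r,c
E
python3 - <<'E'
from meas import *
s,r,c=meas(); print("disc centre, R",r)
f=s["frame"]; g=f.max(2).astype(int)
# housing: contour of grey/bright region
m=(f.min(2)>75).astype(np.uint8); m[:140]=0;m[228:]=0;m[:,:304]=0;m[:,384:]=0
n,l,st,_=cv2.connectedComponentsWithStats(m); i=1+st[1:,4].argmax(); mm=(l==i).astype(np.uint8)
cc=max(cv2.findContours(mm,cv2.RETR_EXTERNAL,cv2.CHAIN_APPROX_NONE)[0],key=cv2.contourArea)
Q=onplane(s,cv2.convexHull(cc)[:,0],.04)[:,:2]
rect=cv2.minAreaRect((Q*1000).astype(np.float32)); print("housing",rect)
pin=onplane(s,[[351.2,207.8]],.059)[0,:2]; print("pin",pin)
cx=r[:2]; d=pin-cx; print("pin dir deg",np.degrees(np.arctan2(*d[::-1])),np.hypot(*d))
# dark things on disc
P=cloud(s)
pl=onplane(s,np.c_[np.mgrid[:400,:640][1].ravel(),np.mgrid[:400,:640][0].ravel()],.072).reshape(400,640,3)
rr=np.hypot(pl[...,0]-cx[0],pl[...,1]-cx[1])
d=((f.min(2)<150)&(rr<.0785)&(rr>.03)).astype(np.uint8)
n,l,st,ce=cv2.connectedComponentsWithStats(d)
for i in range(1,n):
    if st[i,4]>5:
        for z in (.072,.094):
            p=onplane(s,ce[i],z)[0,:2]-cx; print(i,st[i,4],ce[i].round(1),z,np.hypot(*p).round(4),np.degrees(np.arctan2(p[1],p[0])).round(1))
E
```

```text
disc centre, R [0.57102196 0.01335134 0.07945993]
housing ((567.5101318359375, 13.360069274902344), (226.2529754638672, 174.7125701904297), 14.07589340209961)
pin [ 0.49064736 -0.0081933 ]
pin dir deg -164.99446107837622 0.08321206477080233
1 65 [346.5 162.7] 0.072 0.0582 -10.4
1 65 [346.5 162.7] 0.094 0.052 -10.4
2 12 [328.8 161.8] 0.072 0.075 35.3
2 12 [328.8 161.8] 0.094 0.0702 38.4
3 17 [345.1 171.8] 0.072 0.0292 -10.9
3 17 [345.1 171.8] 0.094 0.0234 -11.1
4 71 [325.2 177.4] 0.072 0.0565 77.5
4 71 [325.2 177.4] 0.094 0.0557 83.0
8 70 [362.  183.2] 0.072 0.0562 -97.8
8 70 [362.  183.2] 0.094 0.0554 -103.4
9 63 [340.7 198.6] 0.072 0.0549 169.7
9 63 [340.7 198.6] 0.094 0.0594 169.7
```

```bash
cat >> h.py <<'E'
def row(target,xyaw):
    # tool-frame shift(cm)+rotvec to reach world target with tool down, tool x at xyaw deg
    p,R,y,st=pose()
    a=np.radians(xyaw); x=np.array([np.cos(a),np.sin(a),0]); yy=np.array([0,0,-1.]); T=np.c_[x,yy,np.cross(x,yy)]
    d=R.T@(np.array(target)-p)*100
    return np.r_[d,Ro.from_matrix(R.T@T).as_rotvec()].round(3)
E
python3 - <<'E'
from h import *
print(row([.6135,.0623,.2],-190.3))
E
```

```text
[-5.8984e+01  4.8370e+00 -4.4503e+01  1.0000e-03  5.7700e-01  0.0000e+00]
```

```bash
python3 -m handwheel '[-4,0,-3,0,0.05,0,0, -8,0,-6,0,0.1,0,0, -11.5,0,-8.7,0,0.15,0,0, -14.8,0,-11.2,0,0.2,0,0, -18,0,-13.7,0,0.25,0,0, -21.3,0,-16.2,0,0.3,0,0, -24.6,0,-18.7,0,0.35,0,0, -28,0,-21.2,0,0.4,0,0, -31,0,-23.5,0,0.45,0,0, -33,0,-25,0,0.5,0,0]' 40; python3 - <<'E'
from h import *
print(row([.6135,.0623,.2],-190.3), pose()[0])
E
```

```text
t: 1.08
tcp_pos: [0.45, -0.2161, 0.2485]
tool_rot: [0.037, 0.706, -0.706, -0.037]
force: [1.2, -0.5, -0.1]
finger_gap: -0.004
[-13.326   4.852 -29.41    0.      0.074  -0.   ] [ 0.44997024 -0.21611949  0.2484618 ]
```

```bash
python3 -m handwheel '[-1.7,0,-3.6,0,0.05,0,0, -3.3,0,-7.2,0,0.07,0,0, -5,0,-10.8,0,0.07,0,0, -6.5,0,-14.4,0,0.07,0,0, -8.2,0,-18,0,0.07,0,0, -9.8,0,-21.6,0,0.07,0,0, -11.4,0.5,-25.2,0,0.07,0,0, -12.7,2,-28,0,0.07,0,0, -13.3,3.5,-29.4,0,0.07,0,0, -13.3,4.5,-29.4,0,0.07,0,0]'; python3 - <<'E'
from h import *
print(row([.6135,.0623,.095],-190.3), pose()[0],pose()[2])
s=snap("scene"); f=s["frame"][:,:,::-1]
cv2.imwrite("pics/s2.png",cv2.resize(f[105:255,225:425],None,fx=4,fy=4,interpolation=cv2.INTER_CUBIC))
s=snap("top"); f=s["frame"][:,:,::-1]
cv2.imwrite("pics/t2.png",cv2.resize(f[105:255,225:425],None,fx=4,fy=4,interpolation=cv2.INTER_CUBIC))
E
```

```text
t: 1.92
tcp_pos: [0.6128, 0.0639, 0.2019]
tool_rot: [0.06, 0.705, -0.704, -0.06]
force: [-1.4, -0.4, -0.6]
finger_gap: 0.001
[-8.9000e-02  1.0695e+01  1.5700e-01  1.0000e-03  1.1000e-02 -0.0000e+00] [0.61284606 0.06388569 0.20194758] 170.32107113685265
```

View pics/s2.png

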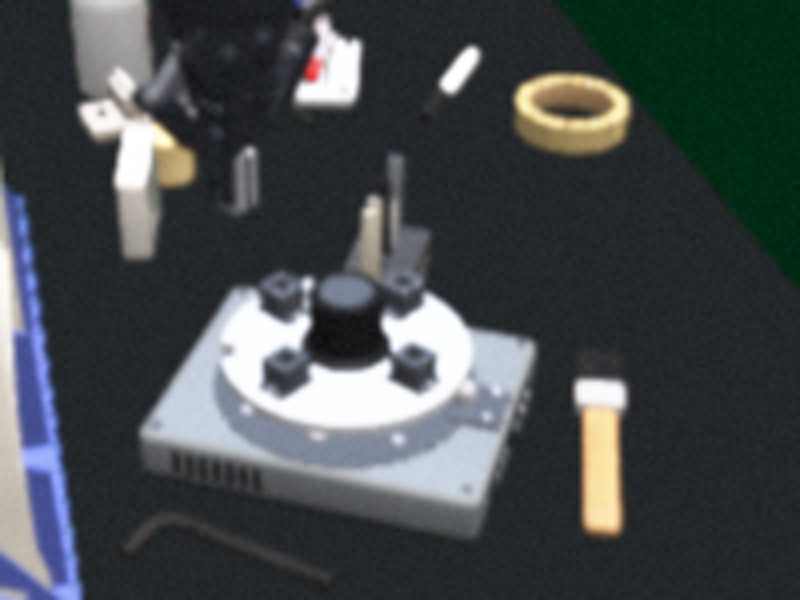

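View pics/t2.png

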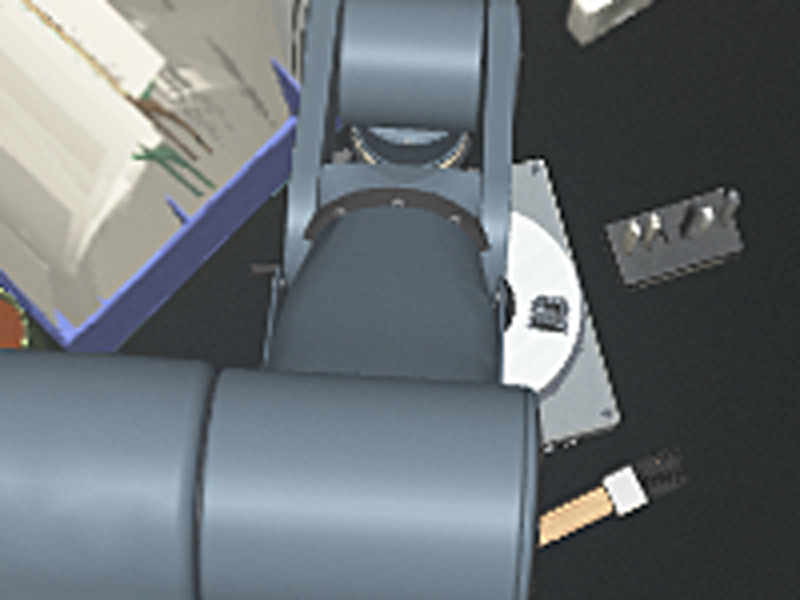

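The scene view shows the fingertip above and behind the disc at about (230,195) in the crop, with the carousel unmoved. In the top view the arm covers the hub and stands near the file box, so I'll check clearance to the box.

```bash
python3 - <<'E'
from h import *
s=snap("scene");P=cloud(s);f=s["frame"].astype(int)
b=(f[...,2]>f[...,0]+40)&(f[...,2]>90)&(s["depth"]>0)&(np.mgrid[:400,:640][1]<260)
Q=P[b]
for z in np.arange(0,.4,.05):
    q=Q[(Q[:,2]>z)&(Q[:,2]<z+.05)]
    if len(q): i=q[:,1].argmin(); print(round(z,2),len(q),q[i],q[:,0].min(), np.percentile(q[:,1],2))
s=snap("top");P=cloud(s)
for u,v in((299,133),(288,165),(295,140),(298,155),(352,140),(340,165)): print(u,v,P[v,u])
# arm points lateral extent
D=P[(P[...,2]>.15)&(P[...,0]>.5)&(P[...,0]<.75)&(P[...,1]<.2)&(P[...,1]>-.1)&(P[...,2]<.7)]
for z in np.arange(.15,.7,.05):
    q=D[(D[:,2]>z)&(D[:,2]<z+.05)]
    if len(q):print(round(z,2),len(q),q.min(0),q.max(0))
E
```

```text
0.0 1593 [ 0.94136504 -0.09826502  0.00122133] 0.5331150216447827 0.04032246036960134
0.05 2096 [0.81603218 0.03663244 0.07729043] 0.532444331576742 0.10333382054160561
0.1 2647 [0.80957914 0.03692593 0.11467127] 0.5307398107192324 0.12046054858376584
0.15 2495 [ 1.17876331 -0.32780496  0.1900939 ] 0.5503030046476305 0.34281084350332686
0.2 2396 [ 1.17651174 -0.32581174  0.21558448] 0.5734226174088641 0.364055161734806
0.25 3775 [ 1.17583833 -0.32586472  0.28606057] 0.5952849082177816 0.13179607661527526
0.3 4399 [ 1.21837585 -0.36649464  0.30789904] 0.6228970399371825 -0.3047385196998548
299 133 [0.71145867 0.1449756  0.11483628]
288 165 [0.64377349 0.18637613 0.00151938]
295 140 [0.69511905 0.15803306 0.09823706]
298 155 [0.50390279 0.12433619 0.58123245]
352 140 [0.53862503 0.01522785 0.56478159]
340 165 [0.47109834 0.04300825 0.62043088]
0.15 84 [0.70866095 0.1808543  0.15070027] [0.74988503 0.19980781 0.1997877 ]
0.2 26 [0.70497259 0.18879314 0.20072284] [0.74969291 0.19987773 0.24264923]
0.25 27 [0.60933936 0.01897955 0.25133707] [0.74968597 0.19847252 0.29864895]
0.3 14 [0.59491304 0.02207608 0.30006589] [0.61484668 0.10239463 0.34982151]
0.35 104 [0.57939221 0.02388735 0.35014509] [0.61916559 0.09859789 0.39977079]
0.4 165 [0.57713647 0.02042017 0.40012012] [0.61573785 0.09281218 0.44995209]
0.45 261 [ 5.45499535e-01 -8.63603074e-05  4.55368108e-01] [0.65128916 0.11911857 0.49994102]
0.5 1467 [5.42153501e-01 4.47073862e-04 5.00000862e-01] [0.65129674 0.12103341 0.54998305]
0.55 772 [0.50000163 0.01168412 0.55008094] [0.57749138 0.12649293 0.59999793]
0.6 16 [0.50025405 0.06500206 0.6003095 ] [0.50330783 0.0883065  0.60393076]
```

Clearance is good: the box is at y > 0.14 and x > 0.7 at the gripper's level. I'll descend to nest height with the fingertip about 6 mm above the disc.

```bash
python3 -m handwheel '[0,2,0.1,0,0,0,0, 0,4,0.1,0,0,0,0, 0,6,0.1,0,0,0,0, 0,7.5,0.1,0,0,0,0, 0,8.7,0.1,0,0,0,0, 0,9.7,0.1,0,0,0,0, 0,10.2,0.1,0,0,0,0, 0,10.4,0.1,0,0,0,0, 0,10.4,0.1,0,0,0,0]'; python3 - <<'E'
from h import *
print(pose()[0],pose()[2])
s=snap("scene"); f=s["frame"][:,:,::-1]
cv2.imwrite("pics/s3.png",cv2.resize(f[145:255,245:400],None,fx=5,fy=5,interpolation=cv2.INTER_CUBIC))
E
```

```text
t: 2.87
tcp_pos: [0.6119, 0.0592, 0.0995]
tool_rot: [-0.061, -0.704, 0.704, 0.061]
force: [-0.5, -0.5, 0.9]
finger_gap: -0.001
[0.6119275  0.05916423 0.09949979] 170.055732658481
```

View pics/s3.png

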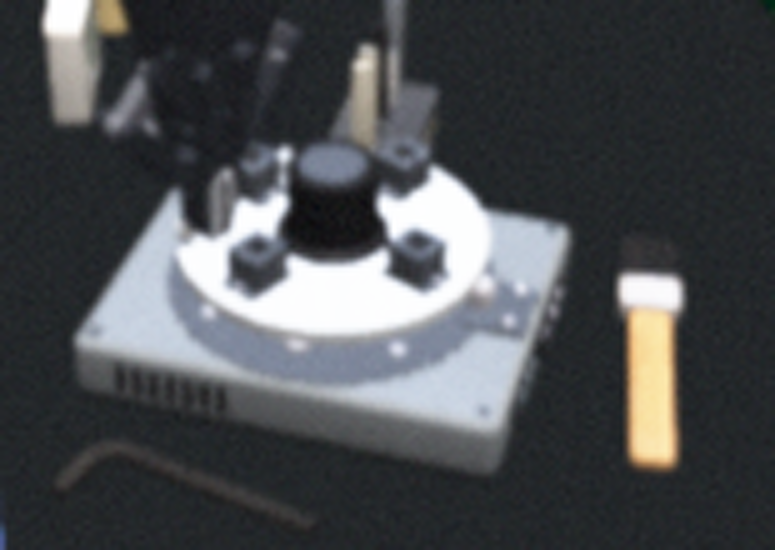

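The scene view shows the fingertip just above the disc at about (208,210) in the crop, on the clockwise side of the left nest at (257,260). Nothing has been touched. Next I'll work out the arc rows.

```bash
cat >> h.py <<'E'
C=np.array([.570,.0133]); RF=.0602
def arc(angs,z=.0955,rf=RF,off=111.4):
    p,R,y,st=pose(); print("now f=%.1f r=%.4f z=%.4f yaw=%.1f q6=%.2f F=%s"%(np.degrees(np.arctan2(*(p[:2]-C)[::-1])),np.hypot(*(p[:2]-C)),p[2],y,st["q"][5],st["force"].round(1)))
    for f in angs:
        a=np.radians(f); r=row([C[0]+rf*np.cos(a),C[1]+rf*np.sin(a),z],f+off-360)
        print(f,"%.2f,%.2f,%.2f,0,%.3f,0,0,"%(r[0],r[1],r[2],r[4]))
E
python3 -c "
from h import *
arc(range(48,85,4))"
```

```text
now f=47.5 r=0.0624 z=0.0998 yaw=170.1 q6=1.66 F=[ 0.2 -0.1  0.6]
48 0.16,0.43,0.16,0,0.186,0,0,
52 0.53,0.43,-0.06,0,0.116,0,0,
56 0.90,0.43,-0.24,0,0.047,0,0,
60 1.29,0.43,-0.40,0,-0.023,0,0,
64 1.69,0.43,-0.53,0,-0.093,0,0,
68 2.10,0.43,-0.63,0,-0.163,0,0,
72 2.51,0.43,-0.70,0,-0.233,0,0,
76 2.93,0.43,-0.75,0,-0.303,0,0,
80 3.35,0.43,-0.76,0,-0.372,0,0,
84 3.77,0.43,-0.75,0,-0.442,0,0,
```

```bash
python3 -m handwheel '[0.15,0.2,0.1,0,0.1,0,0, 0.5,0.4,-0.05,0,0.1,0,0, 0.9,0.4,-0.25,0,0.05,0,0, 1.3,0.4,-0.4,0,-0.02,0,0, 1.7,0.4,-0.55,0,-0.09,0,0, 2.1,0.4,-0.65,0,-0.16,0,0, 2.5,0.4,-0.7,0,-0.23,0,0, 2.9,0.4,-0.75,0,-0.3,0,0, 3.35,0.4,-0.75,0,-0.37,0,0]'; python3 - <<'E'
from h import *
arc(range(80,120,4))
s=snap("scene"); f=s["frame"][:,:,::-1]
cv2.imwrite("pics/s4.png",cv2.resize(f[145:255,245:400],None,fx=5,fy=5,interpolation=cv2.INTER_CUBIC))
E
```

```text
t: 3.67
tcp_pos: [0.5808, 0.0731, 0.0963]
tool_rot: [0.071, -0.703, 0.704, -0.073]
force: [0.5, 0.6, 0.5]
finger_gap: -0.003
now f=79.7 r=0.0608 z=0.0963 yaw=-168.4 q6=1.30 F=[0.5 0.6 0.5]
80 0.05,0.08,0.04,0,0.004,0,0,
84 0.44,0.08,-0.10,0,-0.066,0,0,
88 0.85,0.07,-0.21,0,-0.136,0,0,
92 1.26,0.07,-0.30,0,-0.205,0,0,
96 1.68,0.07,-0.35,0,-0.275,0,0,
100 2.10,0.07,-0.38,0,-0.345,0,0,
104 2.52,0.07,-0.38,0,-0.415,0,0,
108 2.94,0.07,-0.35,0,-0.485,0,0,
112 3.35,0.07,-0.28,0,-0.555,0,0,
116 3.76,0.07,-0.19,0,-0.624,0,0,
```

View pics/s4.png

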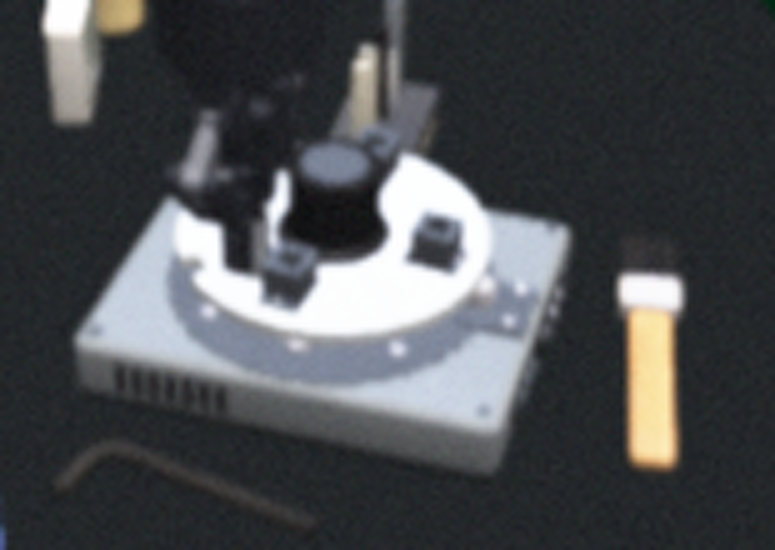

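The nest moved round to crop (290,272), about 20° on, with the fingertip against it at (240,245). I'll continue.

```bash
python3 -m handwheel '[0.45,0.05,-0.1,0,-0.07,0,0, 0.85,0.05,-0.2,0,-0.14,0,0, 1.25,0.05,-0.3,0,-0.2,0,0, 1.7,0.05,-0.35,0,-0.27,0,0, 2.1,0.05,-0.4,0,-0.34,0,0, 2.5,0.05,-0.4,0,-0.41,0,0, 2.95,0.05,-0.35,0,-0.48,0,0, 3.35,0.05,-0.3,0,-0.55,0,0, 3.75,0.05,-0.2,0,-0.62,0,0]'; python3 - <<'E'
from h import *
arc(range(116,156,4))
E
```

```text
t: 4.47
tcp_pos: [0.5432, 0.0676, 0.0955]
tool_rot: [0.282, -0.648, 0.649, -0.283]
force: [0.7, 0.9, 0.6]
finger_gap: 0.002
now f=116.3 r=0.0605 z=0.0955 yaw=-133.0 q6=0.67 F=[0.7 0.9 0.6]
116 -0.02,-0.00,0.04,0,-0.006,0,0,
120 0.38,-0.00,-0.10,0,-0.076,0,0,
124 0.79,-0.01,-0.20,0,-0.146,0,0,
128 1.20,-0.01,-0.28,0,-0.216,0,0,
132 1.62,-0.01,-0.34,0,-0.286,0,0,
136 2.04,-0.01,-0.36,0,-0.356,0,0,
140 2.46,-0.01,-0.35,0,-0.425,0,0,
144 2.88,-0.01,-0.32,0,-0.495,0,0,
148 3.29,-0.01,-0.25,0,-0.565,0,0,
152 3.70,-0.01,-0.16,0,-0.635,0,0,
```

```bash
python3 -m handwheel '[0.4,0,-0.1,0,-0.08,0,0, 0.8,0,-0.2,0,-0.15,0,0, 1.2,0,-0.3,0,-0.22,0,0, 1.6,0,-0.35,0,-0.29,0,0, 2.05,0,-0.35,0,-0.36,0,0, 2.45,0,-0.35,0,-0.43,0,0, 2.9,0,-0.3,0,-0.5,0,0, 3.3,0,-0.25,0,-0.57,0,0, 3.7,0,-0.15,0,-0.64,0,0]'; python3 - <<'E'
from h import *
arc(range(152,192,4))
for n in("scene","top"):
    s=snap(n); f=s["frame"][:,:,::-1]
    a=(145,255,245,400) if n=="scene" else (135,235,290,420)
    cv2.imwrite("pics/%s5.png"%n[0],cv2.resize(f[a[0]:a[1],a[2]:a[3]],None,fx=5,fy=5,interpolation=cv2.INTER_CUBIC))
E
```

```text
t: 5.22
tcp_pos: [0.5162, 0.0416, 0.0953]
tool_rot: [-0.472, 0.527, -0.527, 0.472]
force: [-0.4, 1.0, 0.7]
finger_gap: 0.001
now f=152.3 r=0.0607 z=0.0953 yaw=-96.3 q6=-0.03 F=[-0.4  1.   0.7]
152 -0.01,-0.02,0.06,0,0.005,0,0,
156 0.39,-0.02,-0.08,0,-0.065,0,0,
160 0.79,-0.02,-0.20,0,-0.134,0,0,
164 1.21,-0.02,-0.28,0,-0.204,0,0,
168 1.62,-0.02,-0.34,0,-0.274,0,0,
172 2.04,-0.02,-0.36,0,-0.344,0,0,
176 2.46,-0.02,-0.36,0,-0.414,0,0,
180 2.88,-0.02,-0.33,0,-0.483,0,0,
184 3.30,-0.02,-0.27,0,-0.553,0,0,
188 3.71,-0.02,-0.18,0,-0.623,0,0,
```

View pics/s5.png

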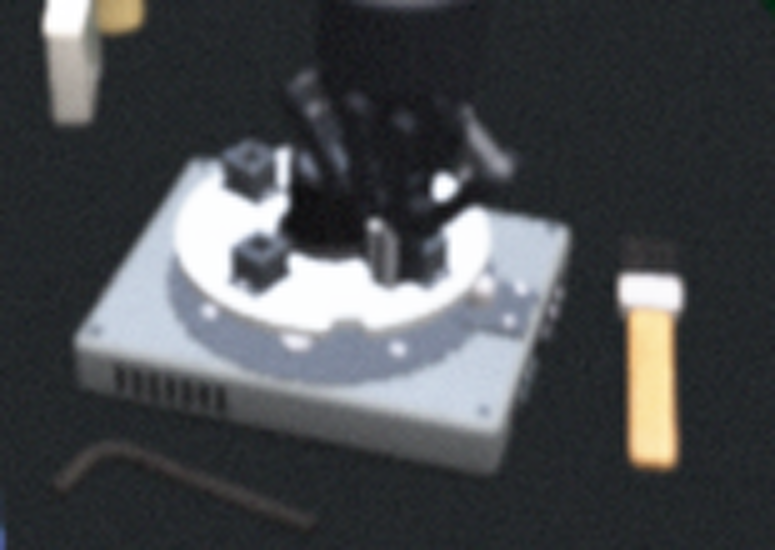

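View pics/t5.png

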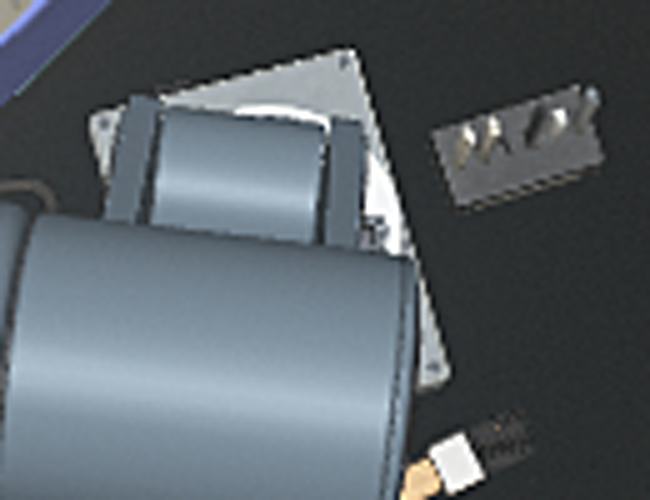

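The scene view shows the notch at crop (350,327), moving towards the pin at (483,288), with the fingertip still on its nest. I'll continue.

```bash
python3 -m handwheel '[0.4,0,-0.1,0,-0.07,0,0, 0.8,0,-0.2,0,-0.13,0,0, 1.2,0,-0.3,0,-0.2,0,0, 1.6,0,-0.35,0,-0.27,0,0, 2.05,0,-0.35,0,-0.34,0,0, 2.45,0,-0.35,0,-0.41,0,0, 2.9,0,-0.35,0,-0.48,0,0, 3.3,0,-0.25,0,-0.55,0,0, 3.7,0,-0.2,0,-0.62,0,0]'; python3 - <<'E'
from h import *
arc([188,192,196,200,203,206,208,210,211,212])
E
```

```text
t: 6.07
tcp_pos: [0.5104, 0.0049, 0.0951]
tool_rot: [-0.609, 0.358, -0.358, 0.61]
force: [-0.4, 0.3, 1.0]
finger_gap: 0.003
now f=-172.0 r=0.0602 z=0.0951 yaw=-60.9 q6=-0.72 F=[-0.4  0.3  1. ]
188 0.00,-0.04,0.00,0,-0.005,0,0,
192 0.40,-0.04,-0.14,0,-0.075,0,0,
196 0.80,-0.04,-0.24,0,-0.145,0,0,
200 1.22,-0.04,-0.33,0,-0.215,0,0,
203 1.53,-0.04,-0.37,0,-0.267,0,0,
206 1.84,-0.04,-0.39,0,-0.320,0,0,
208 2.05,-0.04,-0.40,0,-0.354,0,0,
210 2.26,-0.04,-0.40,0,-0.389,0,0,
211 2.37,-0.04,-0.40,0,-0.407,0,0,
212 2.47,-0.04,-0.39,0,-0.424,0,0,
```

```bash
python3 -m handwheel '[0.4,0,-0.15,0,-0.08,0,0, 0.8,0,-0.25,0,-0.15,0,0, 1.2,0,-0.35,0,-0.22,0,0, 1.5,0,-0.35,0,-0.27,0,0, 1.85,0,-0.4,0,-0.32,0,0, 2.05,0,-0.4,0,-0.35,0,0, 2.25,0,-0.4,0,-0.39,0,0, 2.35,0,-0.4,0,-0.41,0,0, 2.45,0,-0.4,0,-0.42,0,0]'; python3 - <<'E'
from h import *
arc([212,214,216,218,220])
for n in("scene","top"):
    s=snap(n); f=s["frame"][:,:,::-1]
    a=(145,255,245,400) if n=="scene" else (135,235,290,420)
    cv2.imwrite("pics/%s6.png"%n[0],cv2.resize(f[a[0]:a[1],a[2]:a[3]],None,fx=5,fy=5,interpolation=cv2.INTER_CUBIC))
E
```

```text
t: 6.82
tcp_pos: [0.5188, -0.0184, 0.095]
tool_rot: [-0.671, 0.224, -0.224, 0.671]
force: [0.0, 1.0, -0.5]
finger_gap: 0.002
now f=-148.2 r=0.0603 z=0.0950 yaw=-37.0 q6=-1.18 F=[ 0.   1.  -0.5]
212 0.03,-0.05,-0.00,0,-0.006,0,0,
214 0.22,-0.05,-0.07,0,-0.041,0,0,
216 0.42,-0.05,-0.14,0,-0.076,0,0,
218 0.62,-0.05,-0.20,0,-0.111,0,0,
220 0.83,-0.05,-0.25,0,-0.146,0,0,
```

View pics/s6.png

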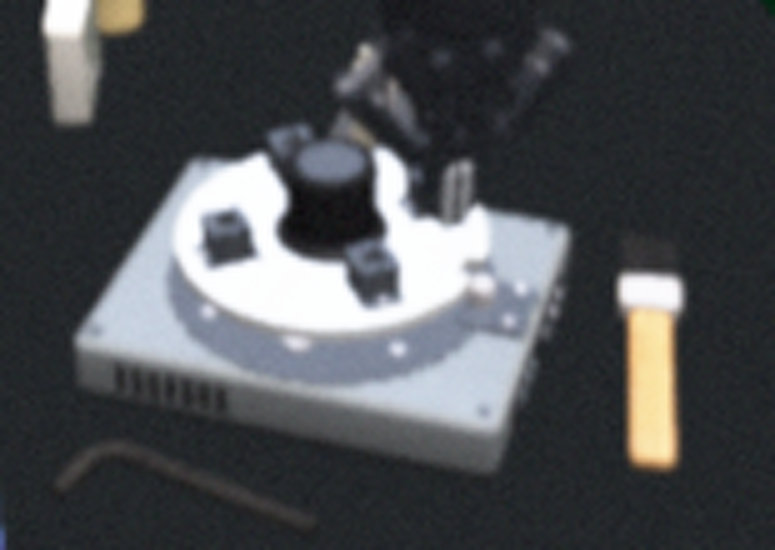

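View pics/t6.png

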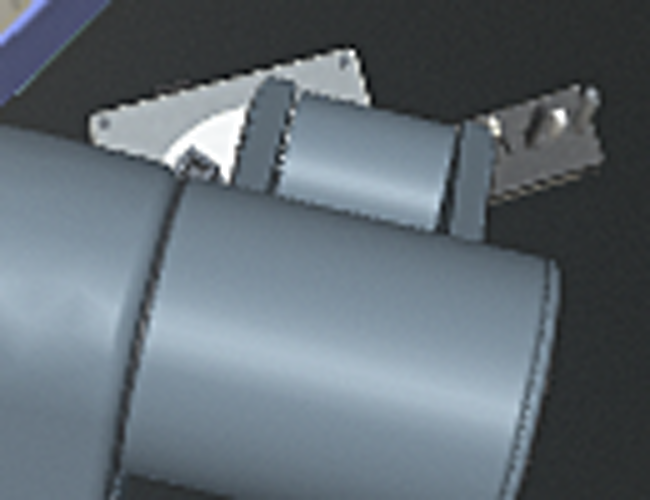

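In the scene view the notch at crop (478,265) is nearly over the pin at (483,288). I'll back off, lift and move the arm aside so both cameras can measure the rest.

```bash
python3 -m handwheel '[-0.5,0,0,0,0,0,0, -1,-0.3,0,0,0,0,0, -1,-3,0,0,0,0,0, -1,-6,0,0,0,0,0, -1,-9,0,0,0,0,0, -1,-11,0,0,0,0,0, -1,-12,0,0,0,0,0, -1,-12,0,0,0,0,0]'; python3 - <<'E'
from h import *
print(pose()[0],row([.36,-.36,.215],-40))
E
```

```text
t: 7.58
tcp_pos: [0.5116, -0.0125, 0.2171]
tool_rot: [-0.671, 0.222, -0.226, 0.671]
force: [-0.1, -0.4, -0.1]
finger_gap: -0.003
[ 0.51155575 -0.01251624  0.21710334] [ 8.7650e+00  1.7700e-01 -3.6883e+01 -2.0000e-03  5.4000e-02  5.0000e-03]
```

```bash
python3 -m handwheel '[0.9,0,-3.7,0,0,0,0, 1.8,0,-7.4,0,0,0,0, 2.6,0,-11,0,0,0,0, 3.5,0,-15,0,0,0,0, 4.4,0,-19,0,0,0,0, 5.2,0,-23,0,0,0,0, 6.2,0,-27,0,0,0,0, 7,0,-31,0,0,0,0, 8,0,-34,0,0,0,0, 8.5,0,-36,0,0,0,0]'; python3 - <<'E'
from h import *
print(pose()[0])
for n in("scene","top"):
    s=snap(n); f=s["frame"][:,:,::-1]
    a=(145,255,245,400) if n=="scene" else (135,235,290,420)
    cv2.imwrite("pics/%s7.png"%n[0],cv2.resize(f[a[0]:a[1],a[2]:a[3]],None,fx=5,fy=5,interpolation=cv2.INTER_CUBIC))
E
```

```text
t: 8.42
tcp_pos: [0.3604, -0.354, 0.2132]
tool_rot: [-0.67, 0.226, -0.225, 0.67]
force: [0.3, 0.7, 0.4]
finger_gap: 0.004
[ 0.36037922 -0.35402343  0.21316132]
```

View pics/s7.png

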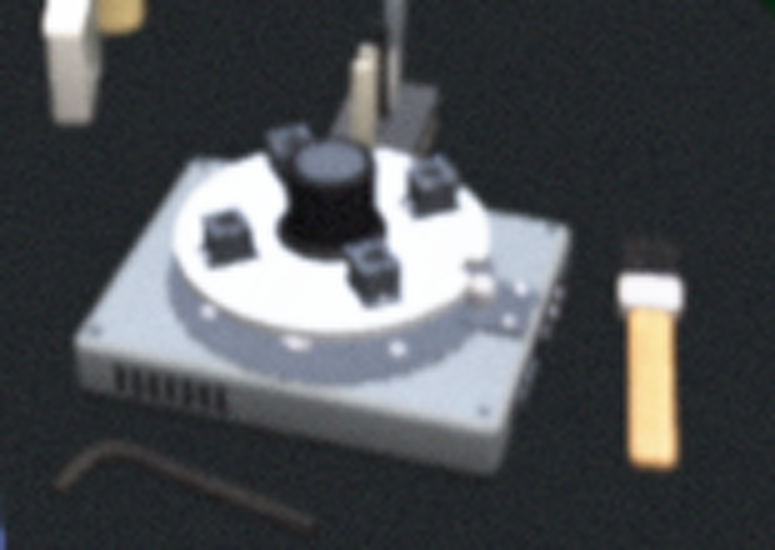

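View pics/t7.png

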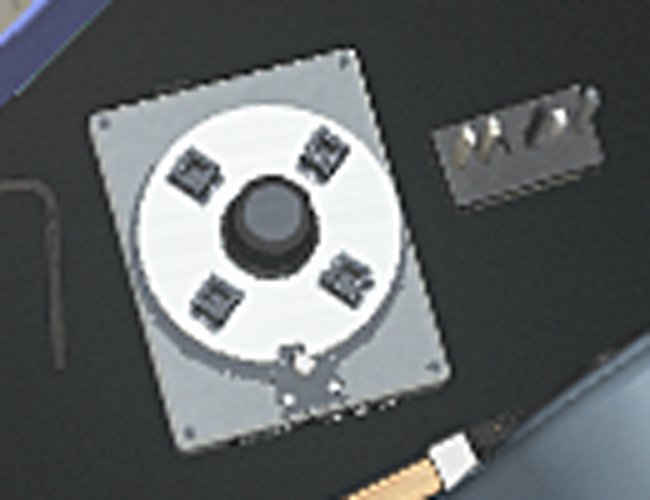

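The top view shows the carousel clear. The notch is at crop (291,352), a little clockwise of the pin at (303,363), and the corner screws are visible. I'll quantify the remaining angle.

```bash
cat > ang.py <<'E'
from meas import *
s,r,c=meas(); f=s["frame"]; cx=r[:2]; print("disc",r)
pl=onplane(s,np.c_[np.mgrid[:400,:640][1].ravel(),np.mgrid[:400,:640][0].ravel()],.072).reshape(400,640,3)
rr=np.hypot(pl[...,0]-cx[0],pl[...,1]-cx[1])
d=((f.min(2)<150)&(rr<.0785)&(rr>.036)).astype(np.uint8)
n,l,st,ce=cv2.connectedComponentsWithStats(d)
A=[]
for i in range(1,n):
    if st[i,4]>40:
        v,u=np.nonzero(l==i)
        p=onplane(s,ce[i],.083)[0,:2]-cx; a=np.degrees(np.arctan2(p[1],p[0])); A.append(a)
        print("nest",st[i,4],ce[i].round(1),np.hypot(*p).round(4),a.round(1))
A=np.array(A); off=np.degrees(np.angle(np.mean(np.exp(4j*np.radians(A-45)))))/4
print("carousel yaw mod 90 from nests",off)
# drive screws
o=np.array([290,135]); sc=np.array([[103,123],[345,62],[190,433],[433,368]])/5+o-.4
Q=onplane(s,sc,.04)[:,:2]; 
for a,b in((2,0),(3,1)):
    e=Q[b]-Q[a]; print("screw long",np.degrees(np.arctan2(e[1],e[0])),np.hypot(*e))
for a,b in((0,1),(2,3)):
    e=Q[b]-Q[a]; print("screw short",np.degrees(np.arctan2(e[1],e[0]))+90,np.hypot(*e))
print("screw mean",Q.mean(0))
# edges lines
m=(f.min(2)>75).astype(np.uint8); m[:140]=0;m[228:]=0;m[:,:304]=0;m[:,384:]=0
n,l,st,_=cv2.connectedComponentsWithStats(m); i=1+st[1:,4].argmax()
cc=max(cv2.findContours((l==i).astype(np.uint8),cv2.RETR_EXTERNAL,cv2.CHAIN_APPROX_NONE)[0],key=cv2.contourArea)[:,0]
W=onplane(s,cc,.04)[:,:2]-Q.mean(0); t=np.radians(14.5); L=W@np.array([[np.cos(t),-np.sin(t)],[np.sin(t),np.cos(t)]])
for ax,sg in((1,1),(1,-1),(0,1)):
    k=(sg*L[:,ax]>(.08 if ax else .103))&(abs(L[:,1-ax])<(.09 if ax else .07))
    vx,vy,_,_=cv2.fitLine((W[k]*1000).astype(np.float32),cv2.DIST_HUBER,0,.01,.01).ravel()
    g=np.degrees(np.arctan(vy/vx)) if ax else -np.degrees(np.arctan(vx/vy))
    print("edge",ax,sg,k.sum(),L[k,ax].mean(),"yaw",g)
E
python3 ang.py
```

```text
disc [0.5716617  0.01342308 0.07940547]
nest 63 [354.3 165.5] 0.0556 -37.0
nest 72 [328.7 169.7] 0.0551 53.7
nest 69 [359.  190.6] 0.0562 -126.8
nest 68 [332.8 195. ] 0.0567 143.6
carousel yaw mod 90 from nests 8.371871592648882
screw long 14.411462701058475 0.2029436189205341
screw long 13.631355135081446 0.20207041153714744
screw short 13.712484037486817 0.156968504294003
screw short 14.031386913172383 0.15420902307812553
screw mean [0.57095641 0.01342016]
edge 1 1 55 0.08672405713612395 yaw 13.882629
edge 1 -1 54 -0.0851192865698101 yaw 13.970731
edge 0 1 43 0.10822146717886194 yaw 13.727537
```

The drive's yaw is 13.9° and the carousel's 8.4°, so it needs 5.5° more. The fingertip-to-nest offset (21.4°) came out as predicted, so the target finger angle is 217.5°.

```bash
python3 -c "
from h import *
arc([200],z=.2)"
```

```text
now f=-119.8 r=0.4208 z=0.2131 yaw=-37.1 q6=-1.92 F=[-0.  -0.4 -0.2]
200 -8.65,1.39,36.67,0,0.200,0,0,
```

```bash
python3 -m handwheel '[-0.9,0,3.8,0,0.02,0,0, -1.8,0,7.6,0,0.04,0,0, -2.7,0,11.4,0,0.06,0,0, -3.6,0,15.2,0,0.08,0,0, -4.5,0,19,0,0.1,0,0, -5.4,0,22.8,0,0.12,0,0, -6.3,0,26.6,0,0.14,0,0, -7.2,0,30.4,0,0.16,0,0, -8.1,0.5,34,0,0.18,0,0, -8.65,1,36.65,0,0.2,0,0]'; python3 -c "
from h import *
arc([200],z=.0955)"
```

```text
t: 9.4
tcp_pos: [0.5123, -0.0016, 0.2039]
tool_rot: [-0.645, 0.29, -0.288, 0.646]
force: [0.8, -0.7, -0.2]
finger_gap: 0.002
now f=-165.5 r=0.0596 z=0.2039 yaw=-48.3 q6=-0.95 F=[ 0.8 -0.7 -0.2]
200 0.52,10.84,-0.29,0,0.006,0,0,
```

```bash
python3 -m handwheel '[0,2,0,0,0,0,0, 0,4.5,0,0,0,0,0, 0,7,0,0,0,0,0, 0,9,0,0,0,0,0, 0,10,0,0,0,0,0, 0,10.5,0,0,0,0,0, 0,10.7,0,0,0,0,0, 0,10.7,0,0,0,0,0]'; python3 -c "
from h import *
arc([200,204,208,210,212,213.5,215,216,217,217.5])"
```

```text
t: 10.07
tcp_pos: [0.5132, -0.0061, 0.0979]
tool_rot: [-0.645, 0.29, -0.29, 0.645]
force: [1.0, -0.3, -0.0]
finger_gap: 0.003
now f=-161.1 r=0.0600 z=0.0979 yaw=-48.4 q6=-0.96 F=[ 1.  -0.3 -0. ]
200 0.10,0.24,-0.06,0,0.004,0,0,
204 0.50,0.24,-0.20,0,-0.066,0,0,
208 0.90,0.24,-0.32,0,-0.136,0,0,
210 1.11,0.24,-0.36,0,-0.171,0,0,
212 1.31,0.24,-0.40,0,-0.206,0,0,
213.5 1.47,0.24,-0.43,0,-0.232,0,0,
215 1.63,0.24,-0.45,0,-0.258,0,0,
216 1.73,0.24,-0.46,0,-0.275,0,0,
217 1.84,0.24,-0.47,0,-0.293,0,0,
217.5 1.89,0.24,-0.47,0,-0.302,0,0,
```

```bash
python3 -m handwheel '[0.5,0.2,-0.2,0,-0.07,0,0, 0.9,0.2,-0.3,0,-0.14,0,0, 1.1,0.2,-0.35,0,-0.17,0,0, 1.3,0.2,-0.4,0,-0.21,0,0, 1.45,0.2,-0.43,0,-0.23,0,0, 1.6,0.2,-0.45,0,-0.26,0,0, 1.7,0.2,-0.46,0,-0.275,0,0, 1.8,0.2,-0.47,0,-0.29,0,0, 1.85,0.2,-0.47,0,-0.3,0,0, 1.85,0.2,-0.47,0,-0.3,0,0]'; python3 -c "
from h import *
arc([217,217.5,218])"
```

```text
t: 10.9
tcp_pos: [0.5223, -0.0236, 0.0961]
tool_rot: [0.681, -0.19, 0.19, -0.681]
force: [-0.4, -0.2, 0.6]
finger_gap: 0.0
now f=-142.3 r=0.0603 z=0.0961 yaw=-31.2 q6=-1.29 F=[-0.4 -0.2  0.6]
217 -0.06,0.06,0.04,0,0.007,0,0,
217.5 -0.01,0.06,0.02,0,-0.002,0,0,
218 0.04,0.06,0.00,0,-0.011,0,0,
```

The finger angle is 217.7°. I'll back off, lift and move aside for a clear top view.

```bash
python3 -m handwheel '[-0.5,0,0,0,0,0,0, -1,-0.3,0,0,0,0,0, -1,-3,0,0,0,0,0, -1,-6,0,0,0,0,0, -1,-9,0,0,0,0,0, -1,-11,0,0,0,0,0, -1,-12,0,0,0,0,0]'; python3 -m handwheel '[0.4,0,-3.8,0,0,0,0, 0.8,0,-7.6,0,0,0,0, 1.2,0,-11.4,0,0,0,0, 1.6,0,-15,0,0,0,0, 2,0,-19,0,0,0,0, 2.4,0,-23,0,0,0,0, 2.8,0,-27,0,0,0,0, 3.2,0,-31,0,0,0,0, 3.4,0,-34,0,0,0,0]'; python3 ang.py; python3 - <<'E'
from h import *
for n in("scene","top"):
    s=snap(n); f=s["frame"][:,:,::-1]
    a=(145,255,245,400) if n=="scene" else (135,235,290,420)
    cv2.imwrite("pics/%s8.png"%n[0],cv2.resize(f[a[0]:a[1],a[2]:a[3]],None,fx=5,fy=5,interpolation=cv2.INTER_CUBIC))
E
```

```text
t: 11.48
tcp_pos: [0.5143, -0.0182, 0.2187]
tool_rot: [-0.681, 0.188, -0.192, 0.681]
force: [0.3, -1.2, -0.2]
finger_gap: -0.001
t: 12.23
tcp_pos: [0.3647, -0.3289, 0.2152]
tool_rot: [0.681, -0.191, 0.191, -0.681]
force: [-0.1, 0.5, 0.6]
finger_gap: 0.0
disc [0.57168021 0.01343673 0.07924993]
nest 65 [352.5 164.8] 0.0546 -31.0
nest 73 [327.8 171. ] 0.0551 58.8
nest 74 [359.9 189.2] 0.0561 -121.5
nest 66 [334.4 196.2] 0.0571 149.6
carousel yaw mod 90 from nests 13.989736824748285
screw long 14.411462701058475 0.2029436189205341
screw long 13.631355135081446 0.20207041153714744
screw short 13.712484037486817 0.156968504294003
screw short 14.031386913172383 0.15420902307812553
screw mean [0.57095641 0.01342016]
edge 1 1 55 0.08672405713612395 yaw 13.882629
edge 1 -1 54 -0.0851192865698101 yaw 13.970731
edge 0 1 43 0.10822146717886194 yaw 13.727537
```

View pics/t8.png

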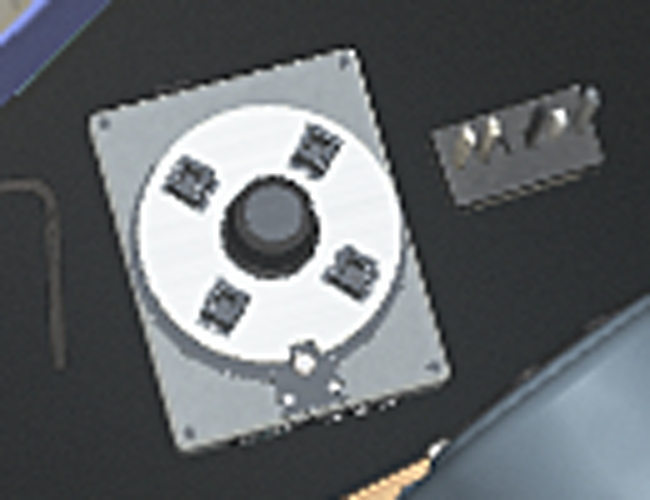

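View pics/s8.png

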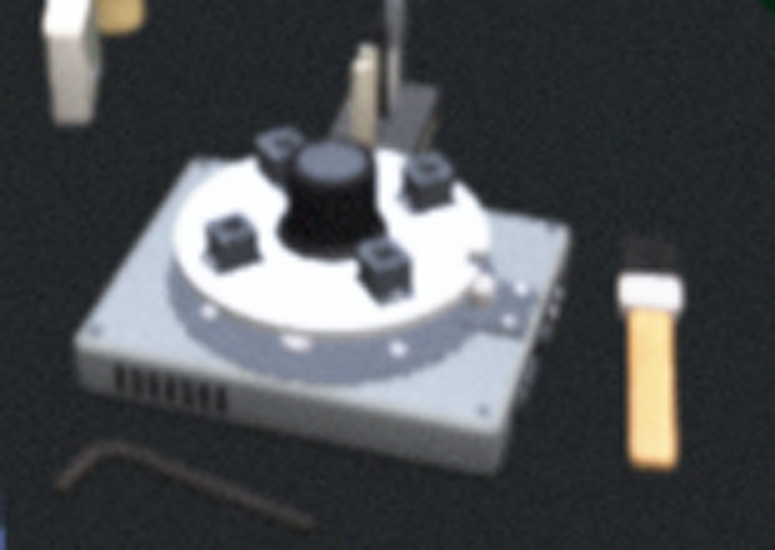

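In the top view the notch at crop (304,352) frames the pin squarely, and the yaws agree (13.99° against 13.9°). Now I'll move over the boss to press.

```bash
python3 -c "
from h import *
print(row([.571,.0134,.2],-31))"
```

```text
[-2.6900e-01  1.5310e+00  3.9872e+01 -1.0000e-03 -8.0000e-03 -1.0000e-03]
```

```bash
python3 -m handwheel '[0,0,4,0,0,0,0, 0,0,8,0,0,0,0, 0,0,12,0,0,0,0, 0,0,16,0,0,0,0, 0,0,20,0,0,0,0, 0,0,24,0,0,0,0, 0,0,28,0,0,0,0, -0.1,0.5,32,0,0,0,0, -0.2,1,36,0,0,0,0, -0.3,1.5,39,0,0,0,0]'; python3 -c "
from h import *
print(pose()[0],row([.571,.0134,.145],-31))"
```

```text
t: 13.22
tcp_pos: [0.5658, 0.0134, 0.2002]
tool_rot: [-0.681, 0.19, -0.189, 0.682]
force: [-0.1, -0.9, 0.2]
finger_gap: -0.0
[0.565824   0.01341012 0.20015341] [ 4.530e-01  5.515e+00  2.630e-01 -1.000e-03 -0.000e+00 -2.000e-03]
```

```bash
python3 -m handwheel '[0.3,0,0.1,0,0,0,0, 0.3,1.5,0.1,0,0,0,0, 0.3,3,0.1,0,0,0,0, 0.3,4.2,0.1,0,0,0,0, 0.3,5.2,0.1,0,0,0,0, 0.3,5.5,0.1,0,0,0,0, 0.3,5.5,0.1,0,0,0,0]'; python3 -c "
from h import *
print(pose()[0],row([.571,.0134,.131],-31))"
```

```text
t: 13.8
tcp_pos: [0.5678, 0.0083, 0.1448]
tool_rot: [0.681, -0.191, 0.189, -0.681]
force: [-0.6, 1.2, 0.1]
finger_gap: 0.002
[0.56780273 0.00829668 0.1447648 ] [ 1.300e-02  1.376e+00  6.040e-01  1.000e-03 -3.000e-03 -3.000e-03]
```

```bash
python3 -m handwheel '[0,0,0.3,0,0,0,0, 0,0,0.6,0,0,0,0, 0,0.4,0.6,0,0,0,0, 0,0.8,0.6,0,0,0,0, 0,1.0,0.6,0,0,0,0, 0,1.1,0.6,0,0,0,0, 0,1.2,0.6,0,0,0,0, 0,1.2,0.6,0,0,0,0]'; python3 - <<'E'
from h import *
print(pose()[0],row([.571,.0134,.131],-31))
s=snap("scene"); f=s["frame"][:,:,::-1]
cv2.imwrite("pics/s9.png",cv2.resize(f[145:255,245:400],None,fx=5,fy=5,interpolation=cv2.INTER_CUBIC))
E
```

```text
t: 14.47
tcp_pos: [0.572, 0.0128, 0.1336]
tool_rot: [0.681, -0.19, 0.19, -0.681]
force: [-0.1, 0.4, -0.4]
finger_gap: -0.0
[0.57199617 0.01277298 0.13356072] [-0.118  0.256  0.002  0.    -0.004 -0.   ]
```

View pics/s9.png

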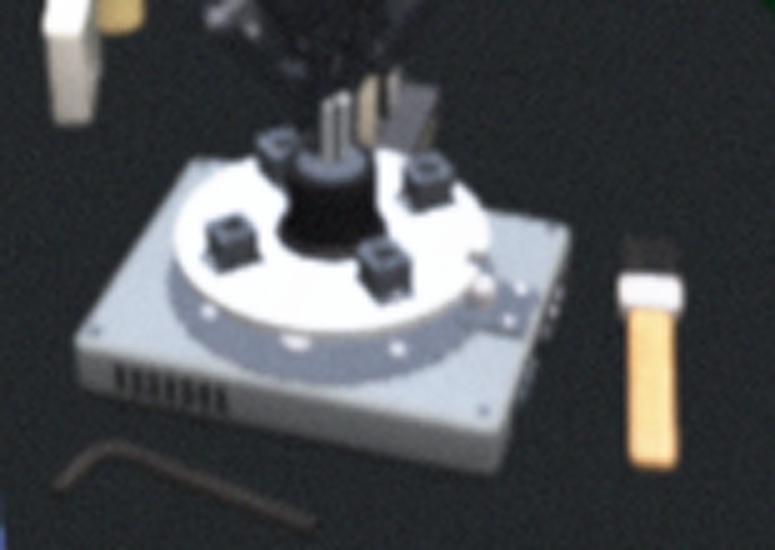

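The fingertip stands centred just above the boss at crop (335,150). I'll press in small steps and watch the force.

```bash
python3 -m handwheel '[0,0.05,0,0,0,0,0, 0,0.1,0,0,0,0,0, 0,0.15,0,0,0,0,0, 0,0.2,0,0,0,0,0, 0,0.25,0,0,0,0,0, 0,0.3,0,0,0,0,0, 0,0.3,0,0,0,0,0]'
```

```text
t: 15.1
tcp_pos: [0.5721, 0.0129, 0.1307]
tool_rot: [0.681, -0.19, 0.19, -0.681]
force: [0.4, 0.2, -0.0]
finger_gap: 0.003
```

```bash
python3 -m handwheel '[0,0.05,0,0,0,0,0, 0,0.1,0,0,0,0,0, 0,0.15,0,0,0,0,0, 0,0.2,0,0,0,0,0, 0,0.2,0,0,0,0,0]'
```

```text
t: 15.52
tcp_pos: [0.5724, 0.013, 0.1296]
tool_rot: [-0.681, 0.19, -0.191, 0.681]
force: [-1.2, 0.5, 5.3]
finger_gap: -0.0
```

```bash
python3 -m handwheel '[0,0.05,0,0,0,0,0, 0,0.1,0,0,0,0,0, 0,0.15,0,0,0,0,0, 0,0.2,0,0,0,0,0, 0,0.2,0,0,0,0,0]'
```

```text
t: 15.93
tcp_pos: [0.5726, 0.013, 0.1276]
tool_rot: [-0.681, 0.19, -0.191, 0.681]
force: [-0.7, 0.4, 2.9]
finger_gap: 0.003
```

```bash
python3 -m handwheel '[0,0.1,0,0,0,0,0, 0,0.2,0,0,0,0,0, 0,0.3,0,0,0,0,0, 0,0.4,0,0,0,0,0, 0,0.4,0,0,0,0,0]';python3 - <<'E'
from h import *
s=snap("scene"); f=s["frame"][:,:,::-1]
cv2.imwrite("pics/s10.png",cv2.resize(f[145:255,245:400],None,fx=5,fy=5,interpolation=cv2.INTER_CUBIC))
E
```

```text
t: 16.35
tcp_pos: [0.5718, 0.0129, 0.1222]
tool_rot: [0.681, -0.191, 0.19, -0.681]
force: [0.0, 0.9, -0.9]
finger_gap: 0.006
```

View pics/s10.png

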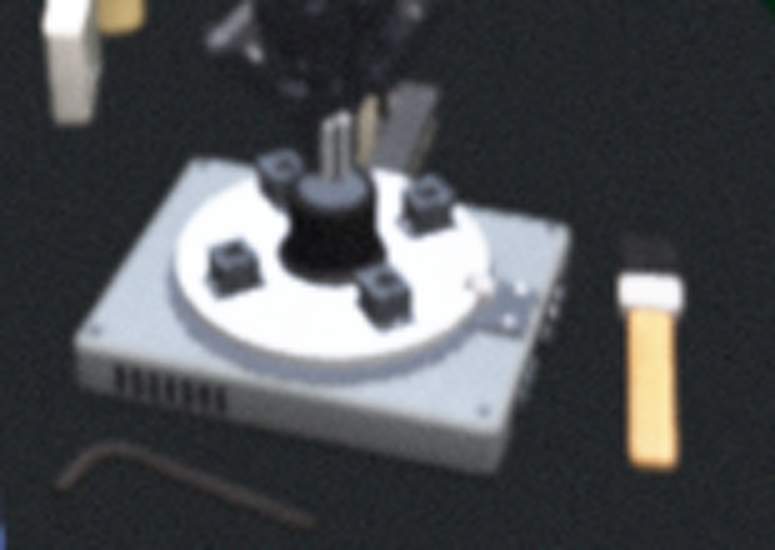

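It snapped down: the disc now sits low with the pin in the notch at crop (483,285). I'll follow down and press lightly to confirm it is fully home (expected TCP z about 0.114).

```bash
python3 -m handwheel '[0,0.2,0,0,0,0,0, 0,0.4,0,0,0,0,0, 0,0.5,0,0,0,0,0, 0,0.6,0,0,0,0,0, 0,0.7,0,0,0,0,0, 0,0.75,0,0,0,0,0, 0,0.8,0,0,0,0,0, 0,0.8,0,0,0,0,0]'
```

```text
t: 17.07
tcp_pos: [0.5721, 0.0129, 0.1151]
tool_rot: [0.681, -0.19, 0.19, -0.681]
force: [-1.2, 0.3, 2.5]
finger_gap: 0.001
```

```bash
python3 -m handwheel '[0,0.05,0,0,0,0,0, 0,0.1,0,0,0,0,0, 0,0.1,0,0,0,0,0, 0,0.1,0,0,0,0,0]'
```

```text
t: 17.4
tcp_pos: [0.5721, 0.0129, 0.1151]
tool_rot: [0.681, -0.19, 0.19, -0.681]
force: [-3.0, 0.2, 8.2]
finger_gap: 0.002
```

```bash
python3 -m handwheel '[0,0.05,0,0,0,0,0, 0,0.1,0,0,0,0,0, 0,0.1,0,0,0,0,0, 0,0.1,0,0,0,0,0]'; python3 -m handwheel '[0,-0.1,0,0,0,0,0, 0,-0.3,0,0,0,0,0, 0,-1,0,0,0,0,0, 0,-3,0,0,0,0,0, 0,-6,0,0,0,0,0, 0,-9,0,0,0,0,0, 0,-10,0,0,0,0,0]';  python3 -m handwheel '[0.2,0,-3.8,0,0,0,0, 0.4,0,-7.6,0,0,0,0, 0.6,0,-11.4,0,0,0,0, 0.6,0,-15,0,0,0,0, 0.6,0,-19,0,0,0,0, 0.6,0,-23,0,0,0,0, 0.6,0,-27,0,0,0,0, 0.6,0,-31,0,0,0,0, 0.6,0,-35,0,0,0,0, 0.6,0,-36,0,0,0,0]'
python3 - <<'E'
import re
src=open('ang.py').read().replace("meas()","meas(z=.056)").replace(",.072)",",.056)").replace(".083",".067")
exec(src)
P=cloud(s)
for k in range(0,360,30):
    a=np.radians(k+14); uv=project(s,[cx[0]+.065*np.cos(a),cx[1]+.065*np.sin(a),.056])[0].round().astype(int); print(k,P[uv[1],uv[0],2].round(4),end=" ")
b=project(s,[cx[0],cx[1],.098])[0].round().astype(int);print("boss",P[b[1]-1:b[1]+2,b[0]-1:b[0]+2,2].mean())
cv2.imwrite("pics/t11.png",cv2.resize(f[135:235,290:420,::-1],None,fx=5,fy=5,interpolation=cv2.INTER_CUBIC))
s=snap("scene"); cv2.imwrite("pics/s11.png",cv2.resize(s["frame"][145:255,245:400,::-1],None,fx=5,fy=5,interpolation=cv2.INTER_CUBIC))
E
```

```text
t: 17.73
tcp_pos: [0.5721, 0.0129, 0.115]
tool_rot: [0.681, -0.19, 0.19, -0.681]
force: [-4.4, 0.2, 15.0]
finger_gap: -0.002
t: 18.32
tcp_pos: [0.5746, 0.0125, 0.2169]
tool_rot: [-0.681, 0.188, -0.193, 0.681]
force: [1.2, 0.3, 0.1]
finger_gap: 0.002
t: 19.15
tcp_pos: [0.3887, -0.3031, 0.2127]
tool_rot: [0.682, -0.192, 0.192, -0.68]
force: [-0.1, 0.1, 0.2]
finger_gap: 0.001
disc [0.57105678 0.01375856 0.07916104]
nest 67 [352.4 166.2] 0.0554 -31.5
nest 71 [327.6 172.7] 0.0548 59.4
nest 71 [359.5 190.5] 0.0565 -121.2
nest 63 [334.3 197.3] 0.0566 149.7
carousel yaw mod 90 from nests 14.088051574335093
screw long 14.411462701058475 0.2029436189205341
screw long 13.631355135081446 0.20207041153714744
screw short 13.712484037486817 0.156968504294003
screw short 14.031386913172383 0.15420902307812553
screw mean [0.57095641 0.01342016]
edge 1 1 55 0.08672405713612395 yaw 13.882629
edge 1 -1 54 -0.08517489266758006 yaw 13.964634
edge 0 1 43 0.10822146717886194 yaw 13.727537
0 0.0553 30 0.0843 60 0.0562 90 0.0507 120 0.062 150 0.0547 180 0.0592 210 0.0545 240 0.077 270 0.0541 300 0.0627 330 0.0534 boss 0.09757545498762236
```

View pics/t11.png

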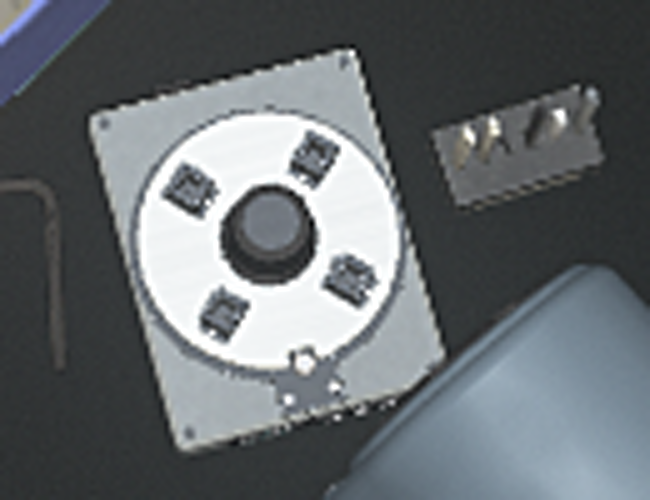

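View pics/s11.png

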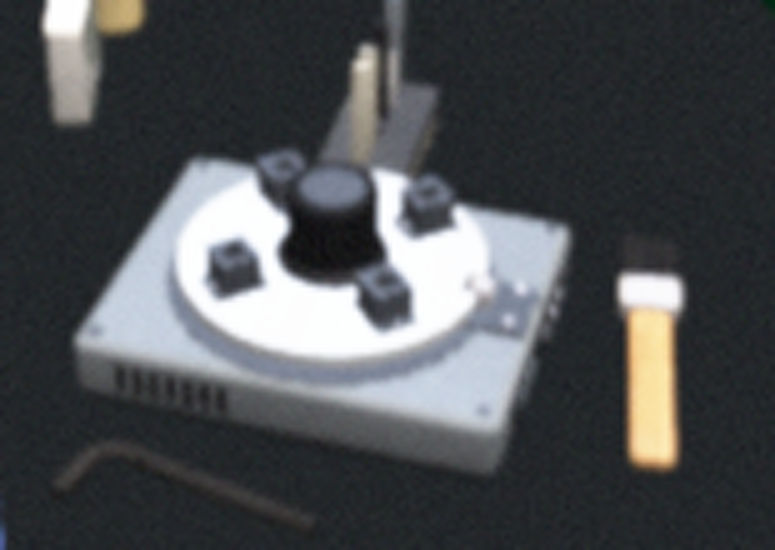

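The carousel is home. The pin sits in the notch at top crop (304,360), the boss top is at 97.6 mm (98 expected), and the disc is level at about 55 mm. The bystanders that are in view haven't moved and the arm is clear, so I'll hand in.

```bash
python3 -c "
from station import manip
print(manip.sense()['force'].round(1)); print(manip.sign_off())"
```

```text
[ 0.1  0.5 -0.6]
the job is handed in; nothing more can be done
None
```

The carousel is home on its seat and the job is handed in, at about 19 s on the robot's clock. I pushed it about 160° anticlockwise with the shut fingertips against one nest, in two goes with a camera check between. Then I pressed the middle of the boss until it snapped down, and moved the arm clear.

**Alignment:** before pressing, the carousel's yaw was 14.0° against the drive's 13.9°. After pressing it measured 14.1°, and both views show the pin in the notch.

**Seating:** the fingertip travelled about 16 mm down to a hard stop, which I then pressed to 15 N. That was the highest force I read. The boss top measured 97.6 mm, against 98 mm expected. Depth readings on the disc face clear of the nests and notch were 51–56 mm. That is noisy, but consistent with 56 mm and no clear tilt.

**Bystanders:** the specimen block, key and brush look unmoved in the last pictures. I did not re-measure the caliper and jaw inserts, but the arm never went near them.

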